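Tip the empty cans into the tub that takes cans

ROBOT

A 7-joint arm with a two-finger parallel gripper is mounted at the origin on the work surface. World frame = base frame: x ahead of the robot, y to its left, z up, the work surface at z = 0. Lengths are in m, angles in degrees, forces in N, time in s.
With the tool pointing down it reaches from about 0.425 to 0.825 m from the base axis. Payload 3.6 kg.
Tool frame: the origin (TCP) lies midway between the tips of the shut fingers; the grasp point (between the pads) lies 19 mm behind it; z points along the fingers, y is the line along which they close (so a half turn about z gives the same grasp; the last joint's range is limited). The gripper opens to 85 mm and grips with 20 to 120 N. Pads are 22 mm wide; open, the fingers measure 114 mm over their backs; the gripper's body (76 mm by 85 mm) begins 54 mm behind the grasp point. The pads swing forward as they close: fully open they stand 13 mm farther back than shut.
Start: joints at [-76.289, 35.231, -0.722, 81.555, 0.464, 63.22, -2.315], TCP at [0.171, 0.627, 0.231] pointing down, gripper open.
Joint ranges: [-178.69, 178.69], [-17.37, 117.87], [-77.05, 75.6], [15.02, 138.74], [-78.02, 258.01], [0.78, 113.62], [-162.83, 162.83]. Speed limits (degrees/s): [159.86, 159.86, 180, 180, 180, 180, 180].

INTERFACE

Orientations are given as a 3x3 rotation matrix whose columns are the frame's x, y, z axes.
In Python, from cell import observe, camera, sign_off gives the robot as it stands.
- The arm moves only by the tool apply_moves, never from a script. Its argument "series" is a list of rows, each an object of numbers: "x", "y", "z": the shift along the tool's x, y, z scaled (see below); "rx", "ry", "rz": the turn, a rotation vector about the tool's x, y, z scaled (see below); "gripper": the opening, from 0 (shut) to 1 (fully open). A call has 1 to 8 rows; each row is the pose to reach, as a shift and turn from the pose commanded when the call began, along the tool's axes at that moment; what a row does not reach only later rows make up. The controller multiplies each number of a shift by 0.15 m and each number of a turn by pi/2 rad. A row lasts 1/8 s, in which the tool goes at most 62.5 mm and 10.7 degrees, less where a joint would pass 70% of its speed; a pose out of reach is approached as far as the arm can. A call with a number of a shift or a turn outside -1 to 1 is refused whole. A call with a gripper value outside its range is refused whole. The fingers move at their own pace and stop on an object; "newtons" is the grip in N (left out, the last holds). Time passes only in rows, so rows that repeat a pose let the fingers close. It gives the time, the measured TCP pose, the force, the opening and the grip force at its end, in the units of the state.
- observe(): the state, without advancing time (a new reading comes with each control period).
- camera(name): name is "scene" or "top"; returns a dict with "frame" (480x640x3 uint8, red, green, blue), "camera_matrix" (3x3 intrinsics, pixels), "world_from_camera" (4x4, takes a point from camera to world coordinates). Camera axes: x right, y down, z forward; pixel columns grow to the right and rows downward; lengths in m; the calibration is good to about 2 mm. A picture is of the moment at which its call begins. There is no depth.
- sign_off(): hands the job in; it is judged then, once.
The state is a dict: "clock": time; "qpos": joint angles; "qd": joint speeds; "tau": joint torques, N m; "tool_pos": TCP position; "orientation": TCP orientation; "wrist_force": force on the tool from outside, world axes, zero at the start; "moment": the same for the moment, N m; "grip_width": finger opening in m; "finger_force": force on a finger pad.
Only numpy, scipy, OpenCV 4.12 (cv2) and the standard library are available. Lean on these libraries where they do the work, as an engineer would, in place of code of your own. Each camera call takes 0.05 s, during which the arm holds its last target. There are 200 camera calls.

TASK

Pick up the white tray by its arch handle and, over whichever grey tub already has old cans in it (not the one with cardboard), tip it lip-first so that all three empty cans roll into that tub. Then set the empty tray gently back, upright and in the middle of its cork mat, let go, and leave the other breakfast things undisturbed.

Things in the scene. Friction and masses are not known exactly. Their poses are not given: they have to be found in the camera images.
- tray: white tray, loose, 180 long (its x) x 110 wide (its y), floor 5 thick, 0.3 kg, standing on the mat with the 3 loose cans lying across it (along its y), can tops 57 over its underside. Sides and back (+x) 45 high; front (-x, first towards the robot) only a low lip: cans roll out there when it is tipped front-down beyond about 35 deg. Origin: centre of underside; x to the back, z up
- tray_grip (a point): middle of the flat crossbar of the tray's dark wooden arch handle: bar along the tray's y (clear length 98), 10 thick along the tray's x, 28 high (90 to 118 over the tray's underside). The point is 20 behind the tray's centre and 104 over its underside. Axes as the tray
- tray_lip (a point): middle of the outer edge of the tray's low front lip, 90 in front of the tray's centre, 9 over the underside (4 over the tray's floor). Axes as the tray
- mat: cork mat fixed on the counter, 220 (its x) x 150 (its y) x 4 thick. Origin: centre of its underside
- tub_left: grey open tub fixed to the counter on the left (+y) side, 220 (its x) x 190 (its y) x 120 high, walls and floor 5, no lid. Origin: centre of its underside; z up. Holds either the old cans or the cardboard
- tub_right: grey open tub fixed to the counter on the right (-y) side, 220 (its x) x 190 (its y) x 120 high, walls and floor 5, no lid. Origin: centre of its underside; z up. Holds either the old cans or the cardboard
- can_heap: two old blue cans like the loose ones, fixed on the floor of one of the tubs, the left or the right at random, heap about 110 x 90 x 52 high. Origin: middle of that tub's inner floor
- card_heap: brown cardboard (two roll cores and a small carton), fixed on the floor of the other tub, about 135 x 100 x 50 high. Origin: about the middle of that tub's inner floor
- can1_center (a point): centre of loose can 1: empty blue mini drinks can with bare metal ends, 52 diameter x 88 long, about 22 g, free to roll; its x is the can's axis
- can2_center (a point): centre of loose can 2: empty blue mini drinks can with bare metal ends, 52 diameter x 88 long, about 22 g, free to roll; its x is the can's axis
- can3_center (a point): centre of loose can 3: empty blue mini drinks can with bare metal ends, 52 diameter x 88 long, about 22 g, free to roll; its x is the can's axis
- can1: the same can 1; origin on its skin at mid-length (turns as it rolls), x along its axis
- can2: the same can 2; origin on its skin at mid-length (turns as it rolls), x along its axis
- can3: the same can 3; origin on its skin at mid-length (turns as it rolls), x along its axis
- teacup: bystander: white porcelain teacup, loose, 86 diameter x 62 high, between robot and mat; origin: centre of underside
- honey_pot: bystander: amber glass honey pot with lid, loose, 82 diameter x 115 high, beyond the mat; origin: centre of underside
- tablespoon: bystander: steel tablespoon 190 long lying beyond the mat; origin: underside, mid-length
- salt_cellar: bystander: small terracotta salt cellar, loose, 74 diameter x 45 high, beyond the mat; origin: centre of underside
Things that resemble listed ones, but are neither listed nor needed, are in the scene too. Leave any green or turquoise look-alike of the can1 alone. Of the things that look like the tray, the larger one is meant.

How it is judged:
By the outcome, as a careful person would: the job done as asked, in the order asked, and still so for the second after the job is handed in, with the robot touching nothing.
It also fails if it takes over 61 s, if anything falls off the work surface, if the arm or the gripper's body presses on something with over 40 N, if the wrist force passes 120 N, or if a joint passes its speed limit or range.

## Working session

There is one attempt and no reset: what is moved stays moved. The work goes in short steps, Python scripts to look and compute and a tool call to move; the robot and the scene stay as the last step left them, time stands still between calls to the robot, and variables do not carry over. Pictures are saved under pics/ and viewed, at most 14 in all, crops included, and the job is handed in when it is done.

Besides the shell and the picture viewer there is one more tool, called after "Emit:" by a JSON object that holds its "op" and its "data". apply_moves: Moves the arm, as the interface text tells. Shifts and turns lie within -1 to 1; 1 stands for 0.15 m of shift or pi/2 rad of turn. Its arguments: {"type":"object","properties":{"series":{"type":"array"},"newtons":{"type":"number"}},"required":["series"]}

```bash
mkdir -p pics
python3 - <<'E'
from cell import observe,camera
import cv2,numpy as np
for n in("scene","top"):
    c=camera(n);cv2.imwrite(f"pics/{n}0.png",c["frame"][:,:,::-1]);np.savez(n+"0.npz",**c)
    print(n,c["camera_matrix"].tolist(),c["world_from_camera"].round(4).tolist())
o=observe();print({k:np.round(o[k],3).tolist() for k in o})
E
```

```text
scene [[478.6311806520087, 0.0, 310.41261016528745], [0.0, 478.6311806520087, 239.83438839818737], [0.0, 0.0, 1.0]] [[0.2834, 0.5954, -0.7518, 1.2636], [0.9588, -0.1916, 0.2098, -0.1856], [-0.0192, -0.7803, -0.6251, 0.7282], [0.0, 0.0, 0.0, 1.0]]
top [[575.409031384855, 0.0, 319.6476898330497], [0.0, 575.409031384855, 236.79992913430493], [0.0, 0.0, 1.0]] [[-0.0099, -0.9991, 0.042, 0.4179], [-0.9998, 0.0092, -0.0152, 0.0275], [0.0148, -0.0421, -0.999, 1.5151], [0.0, 0.0, 0.0, 1.0]]
{'clock': 0.1, 'qpos': [-76.29, 35.285, -0.724, 81.631, 0.463, 63.22, -2.317], 'qd': [0.04, -0.205, -0.155, -0.257, 0.113, -0.016, -0.064], 'tau': [0.001, -47.039, 0.26, -17.157, 0.01, 0.006, -0.0], 'tool_pos': [0.171, 0.627, 0.23], 'orientation': [[-0.965, 0.263, -0.001], [0.263, 0.965, -0.002], [-0.0, -0.002, -1.0]], 'wrist_force': [0.6, 0.437, 0.425], 'moment': [-0.013, 0.035, -0.002], 'finger_force': 0.0, 'grip_width': 0.085}
```

View pics/scene0.png

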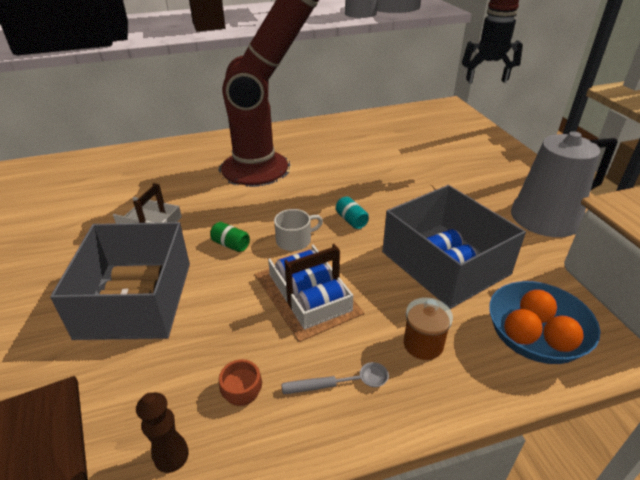

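View pics/top0.png

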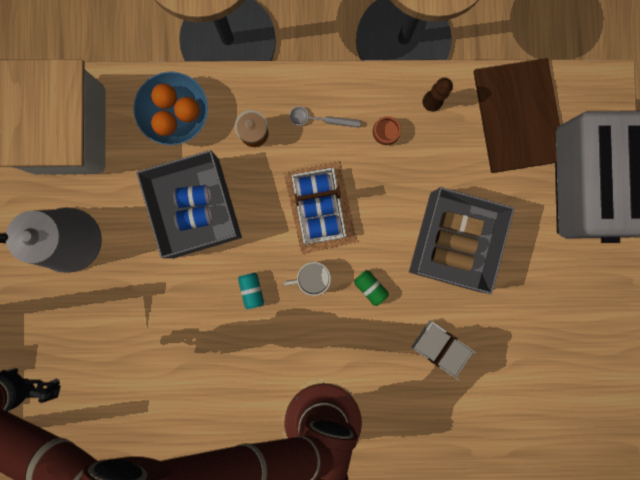

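The top view shows two tray-like things. The white tray with the blue cans, on cork, is at about (318,207); a smaller, empty grey one is at (443,350). The larger one, on the mat, is the one meant. The old blue cans are in the left tub at about (190,205), and the cardboard is in the right tub at about (460,240). The green can (371,288) and turquoise can (251,291) are to be left alone. I'll confirm this in one enlarged crop.

```bash
cat > h.py <<'E'
import numpy as np,cv2
def ray(c,uv,z):
    K,T=c["camera_matrix"],c["world_from_camera"]
    uv=np.atleast_2d(np.array(uv,float))
    d=(np.c_[uv,np.ones(len(uv))]@np.linalg.inv(K).T)@T[:3,:3].T
    o=T[:3,3]; return o+d*((z-o[2])/d[:,2])[:,None]
def proj(c,p):
    T=np.linalg.inv(c["world_from_camera"]);q=(np.atleast_2d(p)@T[:3,:3].T+T[:3,3])@c["camera_matrix"].T
    return q[:,:2]/q[:,2:]
def biggest(m):
    cs,_=cv2.findContours(m.astype(np.uint8),cv2.RETR_EXTERNAL,cv2.CHAIN_APPROX_NONE)
    return max(cs,key=cv2.contourArea)
def rect(c,m,z,off=(0,0)):
    k=biggest(m)[:,0,:]+np.array(off); w=ray(c,k,z)[:,:2]
    (x,y),(a,b),t=cv2.minAreaRect((w*1000).astype(np.float32)); return np.round([x,y,a,b,t],1)
E
python3 - <<'E'
import numpy as np,cv2
from h import *
t=dict(np.load("top0.npz"));s=dict(np.load("scene0.npz"))
a=cv2.resize(t["frame"][150:260,280:365,::-1],None,fx=5,fy=5,interpolation=cv2.INTER_CUBIC)
b=cv2.resize(s["frame"][235:345,250:365,::-1],None,fx=3.2,fy=5,interpolation=cv2.INTER_CUBIC)
cv2.imwrite("pics/crop.png",np.hstack([a,b]))
hsv=cv2.cvtColor(t["frame"],cv2.COLOR_RGB2HSV)
def box(x0,x1,y0,y1):
    m=np.zeros((480,640),bool);m[y0:y1,x0:x1]=1;return m
H,S,V=[hsv[...,i].astype(int) for i in range(3)]
B=box(280,365,150,260)
for p in[(352,235),(352,180),(318,200),(330,240),(335,212),(293,195),(370,235),(145,180)]:print(p,hsv[p[1],p[0]])
# tray white/blue top
tray=B&((S<60)&(V>110)|((H>100)&(H<130)&(S>100)))
print("tray@49",rect(t,tray,.049))
tub=box(130,250,145,265)&(S<60)&(V<110)
tub=cv2.morphologyEx(tub.astype(np.uint8),cv2.MORPH_OPEN,np.ones((3,3)))
print("tub@120",rect(t,tub,.12))
bar=B&(V<75)&(S>90)&(H<25)
ys,xs=np.nonzero(bar);print("bar",len(xs),xs.mean(),ys.mean())
k=biggest(bar);print(cv2.minAreaRect(k),cv2.contourArea(k)); print(ray(t,[cv2.minAreaRect(k)[0]],.122))
np.save("bar.npy",bar)
E
```

```text
(352, 235) [ 14 142  95]
(352, 180) [ 16 132 104]
(318, 200) [ 20  29 104]
(330, 240) [ 14 108 125]
(335, 212) [ 15  32 110]
(293, 195) [ 13 141 134]
(370, 235) [ 16 131 171]
(145, 180) [10 28 27]
tray@49 [525.4   1.7 112.5 110.2   9.6]
tub@120 [558.7 324.1 226.7 199.3  16. ]
bar 198 320.0959595959596 194.68686868686868
((317.66217041015625, 194.97296142578125), (11.014732360839844, 45.04532241821289), 80.53767395019531) 142.0
[[0.57827633 0.01005315 0.122     ]]
```

View pics/crop.png

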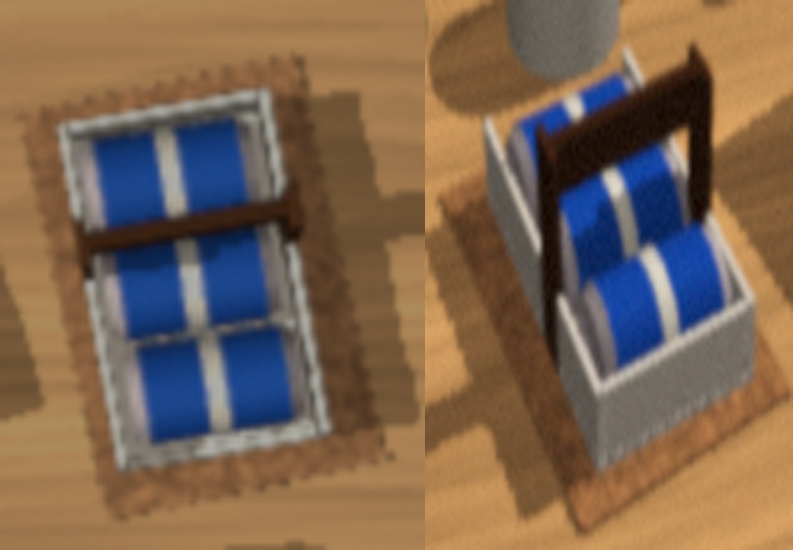

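The crop confirms it: the white tray with three blue cans and the dark arch handle, standing on cork. In full-image pixels the tray's top corners are about (292,175), (334,168), (346,236) and (304,243). The bar's middle is near (318,196), and the mat corners are near (285,174), (340,162), (358,240) and (304,254).

Run:
```python
import numpy as np,cv2
from h import *
t=dict(np.load("top0.npz"));s=dict(np.load("scene0.npz"))
o=np.array([280,150])
def show(n,px,z,c=t):
    w=ray(c,px,z)[:,:2]; m=w.mean(0); e=np.linalg.norm(w-np.roll(w,-1,0),axis=1)
    d=(w[0]+w[1]-w[2]-w[3])/2; print(n,m.round(4),e.round(3),"yaw",np.degrees(np.arctan2(d[1],d[0])).round(1)); return m
# order BL,BR,FR,FL
tr=show("tray",np.array([[62,125],[270,92],[328,432],[120,465]])/5+o,.049)
show("mat",np.array([[25,118],[298,60],[388,450],[120,518]])/5+o,.004)
e=ray(t,np.array([[85,240],[298,212]])/5+o,.122);print("bar",e.round(4).tolist(),e.mean(0))
# scene crop view: origin (250,235), scale 3.2,5 relative to hstack offset 425
f=lambda p:(np.array(p,float)-[425,0])/[3.2,5]+[250,235]
e=ray(s,f([[545,140],[705,58]]),.122);print("bar scene",e.round(4).tolist(),e.mean(0))
w=ray(s,f([[491,120],[629,55],[750,300],[601,388]]),.049);print(w.round(4))
print("mat scene",ray(s,f([[440,200],[585,530],[790,395]]),.004).round(4))
# tub
hsv=cv2.cvtColor(t["frame"],cv2.COLOR_RGB2HSV)
show("tub",[[138,172],[213,152],[241,238],[164,258]],.12)
c=np.array(tr);yaw=np.radians(9.5)
```

```text
tray [0.5593 0.006 ] [0.108 0.177 0.107 0.177] yaw 9.1
mat [ 0.5595 -0.0014] [0.148 0.212 0.145 0.217] yaw 12.6
bar [[0.5713, 0.0603, 0.122], [0.5841, -0.0434, 0.122]] [0.5777145  0.00846873 0.122     ]
bar scene [[0.5891, -0.0441, 0.122], [0.5716, 0.0629, 0.122]] [0.58035119 0.00943234 0.122     ]
[[ 0.484  -0.0587  0.049 ]
 [ 0.4701  0.0431  0.049 ]
 [ 0.6392  0.0703  0.049 ]
 [ 0.6566 -0.0305  0.049 ]]
mat scene [[ 0.4746 -0.0962  0.004 ]
 [ 0.6838 -0.0495  0.004 ]
 [ 0.6559  0.0927  0.004 ]]
tub [0.557  0.3221] [0.188 0.221 0.191 0.219] yaw 17.3
```

Emit:
{"op": "apply_moves", "data": {"series": [{"x": -0.15,"y": -0.13,"gripper": 1},{"x": -0.42,"y": -0.37},{"x": -0.7,"y": -0.61},{"x": -0.93,"y": -0.815}], "newtons": 80}}

```text
invalid input at $.series[0]: expected keys x, y, z, rx, ry, rz, gripper
```

Emit:
{"op": "apply_moves", "data": {"series": [{"x": -0.28,"y": -0.24},{"x": -0.56,"y": -0.48},{"x": -0.8,"y": -0.7},{"x": -0.93,"y": -0.815}]}}

```text
invalid input at $.series[0]: expected keys x, y, z, rx, ry, rz, gripper
```

Emit:
{"op": "apply_moves", "data": {"series": [{"x": -0.28,"y": -0.24},{"x": -0.56,"y": -0.48},{"x": -0.8,"y": -0.7},{"x": -0.93,"y": -0.815}]}}

```text
invalid input at $.series[0]: expected keys x, y, z, rx, ry, rz, gripper
```

Emit:
{"op": "apply_moves", "data": {"series": [{"x": -0.2,"y": -0.18,"rz": 0.08},{"x": -0.4,"y": -0.36,"rz": 0.18},{"x": -0.6,"y": -0.54,"rz": 0.29},{"x": -0.76,"y": -0.68,"rz": 0.4},{"x": -0.87,"y": -0.76,"rz": 0.51},{"x": -0.92,"y": -0.81,"rz": 0.62},{"x": -0.92,"y": -0.81,"rz": 0.7},{"x": -0.92,"y": -0.81,"rz": 0.73}]}}

```text
invalid input at $.series[0]: expected keys x, y, z, rx, ry, rz, gripper
```

```bash
cat >> h.py <<'E'
def goal(pos,yaw,tilt=0):
    """tool pose: y along tray x at yaw (deg), tilted front-down about tool x"""
    from scipy.spatial.transform import Rotation as R
    a=np.radians(yaw);y=np.array([np.cos(a),np.sin(a),0]);z=np.array([0,0,-1.])
    M=np.c_[np.cross(y,z),y,z]; ax=M[:,0]
    # back (+y tool) goes up
    q=R.from_rotvec(np.cross(y,-z)/np.linalg.norm(np.cross(y,-z))*np.radians(tilt))
    return np.array(pos),q.as_matrix()@M
def delta(p0,R0,p,Rt):
    from scipy.spatial.transform import Rotation as R
    return np.round(np.r_[R0.T@(p-p0)/.15, R.from_matrix(R0.T@Rt).as_rotvec()/(np.pi/2)],3)
E
python3 - <<'E'
from cell import observe,camera
from h import *
o=observe();p,R=np.array(o["tool_pos"]),np.array(o["orientation"]);print(o["clock"],p,R.round(3).tolist(),o["wrist_force"],np.round(o["qpos"],1))
print(delta(p,R,*goal([.5795,.009,.091],9)))
c=camera("scene");cv2.imwrite("pics/s1.png",c["frame"][:,:,::-1][100:400,180:580])
E
```

```text
0.1 [0.17053819 0.62651935 0.23024244] [[-0.965, 0.263, -0.001], [0.263, 0.965, -0.002], [-0.0, -0.002, -1.0]] [0.60049514 0.43673682 0.42531684] [-76.3  35.3  -0.7  81.6   0.5  63.2  -2.3]
[-3.712e+00 -3.254e+00  9.360e-01 -1.000e-03  1.000e-03  7.310e-01]
```

View pics/s1.png

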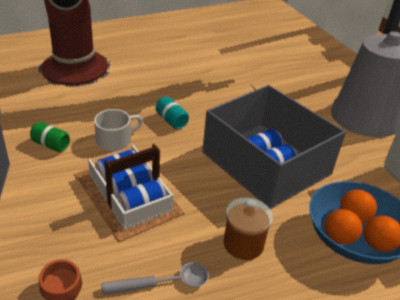

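The calls were refused because every key is required. The picture shows an unchanged scene, with the tray near (130,185) in the crop. I'll resend the calls with full rows.

Emit:
{"op": "apply_moves", "data": {"series": [{"x": -0.15,"y": -0.13,"z": 0,"rx": 0,"ry": 0,"rz": 0,"gripper": 1},{"x": -0.42,"y": -0.37,"z": 0,"rx": 0,"ry": 0,"rz": 0,"gripper": 1},{"x": -0.7,"y": -0.61,"z": 0,"rx": 0,"ry": 0,"rz": 0,"gripper": 1},{"x": -0.93,"y": -0.815,"z": 0,"rx": 0,"ry": 0,"rz": 0,"gripper": 1}], "newtons": 80}}

```text
clock: 0.65
tool_pos: [0.2746, 0.4703, 0.2311]
orientation: [[-0.965, 0.264, 0.0], [0.264, 0.965, -0.001], [-0.001, -0.001, -1.0]]
wrist_force: [-0.2, 0.3, -0.7]
grip_width: 0.0854
finger_force: 0.0
```

Emit:
{"op": "apply_moves", "data": {"series": [{"x": -0.28,"y": -0.24,"z": 0,"rx": 0,"ry": 0,"rz": 0,"gripper": 1},{"x": -0.56,"y": -0.48,"z": 0,"rx": 0,"ry": 0,"rz": 0,"gripper": 1},{"x": -0.8,"y": -0.7,"z": 0,"rx": 0,"ry": 0,"rz": 0,"gripper": 1},{"x": -0.93,"y": -0.815,"z": 0,"rx": 0,"ry": 0,"rz": 0,"gripper": 1}]}}

```text
clock: 1.15
tool_pos: [0.3773, 0.3147, 0.2312]
orientation: [[-0.964, 0.267, 0.0], [0.267, 0.964, -0.002], [-0.001, -0.001, -1.0]]
wrist_force: [-0.4, -0.3, 0.6]
grip_width: 0.0852
finger_force: 0.0
```

Emit:
{"op": "apply_moves", "data": {"series": [{"x": -0.28,"y": -0.24,"z": 0,"rx": 0,"ry": 0,"rz": 0,"gripper": 1},{"x": -0.56,"y": -0.48,"z": 0,"rx": 0,"ry": 0,"rz": 0,"gripper": 1},{"x": -0.8,"y": -0.7,"z": 0,"rx": 0,"ry": 0,"rz": 0,"gripper": 1},{"x": -0.93,"y": -0.815,"z": 0,"rx": 0,"ry": 0,"rz": 0,"gripper": 1}]}}

```text
clock: 1.65
tool_pos: [0.4794, 0.16, 0.2312]
orientation: [[-0.964, 0.267, 0.0], [0.267, 0.964, -0.001], [-0.0, -0.001, -1.0]]
wrist_force: [0.6, -0.7, 0.2]
grip_width: 0.0854
finger_force: 0.0
```

Emit:
{"op": "apply_moves", "data": {"series": [{"x": -0.2,"y": -0.18,"z": 0,"rx": 0,"ry": 0,"rz": 0.08,"gripper": 1},{"x": -0.4,"y": -0.36,"z": 0,"rx": 0,"ry": 0,"rz": 0.18,"gripper": 1},{"x": -0.6,"y": -0.54,"z": 0,"rx": 0,"ry": 0,"rz": 0.29,"gripper": 1},{"x": -0.76,"y": -0.68,"z": 0,"rx": 0,"ry": 0,"rz": 0.4,"gripper": 1},{"x": -0.87,"y": -0.76,"z": 0,"rx": 0,"ry": 0,"rz": 0.51,"gripper": 1},{"x": -0.92,"y": -0.81,"z": 0,"rx": 0,"ry": 0,"rz": 0.62,"gripper": 1},{"x": -0.92,"y": -0.81,"z": 0,"rx": 0,"ry": 0,"rz": 0.7,"gripper": 1},{"x": -0.92,"y": -0.81,"z": 0,"rx": 0,"ry": 0,"rz": 0.73,"gripper": 1}]}}

```text
clock: 2.65
tool_pos: [0.5792, 0.0099, 0.2308]
orientation: [[-0.156, 0.988, -0.001], [0.988, 0.156, -0.0], [0.0, -0.001, -1.0]]
wrist_force: [-0.1, -0.0, 0.0]
grip_width: 0.0855
finger_force: 0.0
```

```bash
cat > st.py <<'E'
from cell import observe,camera
from h import *
o=observe();p,R=np.array(o["tool_pos"]),np.array(o["orientation"])
print(round(o["clock"],2),p.round(4),R.round(3).tolist(),"F",np.round(o["wrist_force"],1),"w",round(o["grip_width"],4),"ff",round(o["finger_force"],1),"q",np.round(o["qpos"],1))
E
python3 - <<'E'
from st import *
print(delta(p,R,*goal([.5795,.009,.091],9)))
E
```

```text
2.65 [0.5792 0.0099 0.2308] [[-0.156, 0.988, -0.001], [0.988, 0.156, -0.0], [0.0, -0.001, -1.0]] F [-0.1 -0.   0. ] w 0.0855 ff 0.0 q [-17.2  30.2  22.3  94.2 -13.   58.2  18.2]
[-0.006  0.002  0.932 -0.001 -0.    -0.001]
```

Emit:
{"op": "apply_moves", "data": {"series": [{"x": 0,"y": 0,"z": 0.15,"rx": 0,"ry": 0,"rz": 0,"gripper": 1},{"x": 0,"y": 0,"z": 0.35,"rx": 0,"ry": 0,"rz": 0,"gripper": 1},{"x": 0,"y": 0,"z": 0.55,"rx": 0,"ry": 0,"rz": 0,"gripper": 1},{"x": 0,"y": 0,"z": 0.75,"rx": 0,"ry": 0,"rz": 0,"gripper": 1},{"x": 0,"y": 0,"z": 0.88,"rx": 0,"ry": 0,"rz": 0,"gripper": 1},{"x": 0,"y": 0,"z": 0.93,"rx": 0,"ry": 0,"rz": 0,"gripper": 1},{"x": 0,"y": 0,"z": 0.93,"rx": 0,"ry": 0,"rz": 0,"gripper": 0.5},{"x": 0,"y": 0,"z": 0.93,"rx": 0,"ry": 0,"rz": 0,"gripper": 0.25}]}}

```text
clock: 3.65
tool_pos: [0.5802, 0.0098, 0.0927]
orientation: [[-0.158, 0.987, 0.002], [0.987, 0.158, -0.0], [-0.0, 0.002, -1.0]]
wrist_force: [1.1, -0.2, 0.2]
grip_width: 0.0518
finger_force: 0.0
```

Emit:
{"op": "apply_moves", "data": {"series": [{"x": 0,"y": 0,"z": 0,"rx": 0,"ry": 0,"rz": 0,"gripper": 0.2},{"x": 0,"y": 0,"z": 0,"rx": 0,"ry": 0,"rz": 0,"gripper": 0.15},{"x": 0,"y": 0,"z": 0,"rx": 0,"ry": 0,"rz": 0,"gripper": 0.1},{"x": 0,"y": 0,"z": 0,"rx": 0,"ry": 0,"rz": 0,"gripper": 0},{"x": 0,"y": 0,"z": 0,"rx": 0,"ry": 0,"rz": 0,"gripper": 0}]}}

```text
clock: 4.28
tool_pos: [0.58, 0.0099, 0.0925]
orientation: [[-0.158, 0.987, 0.001], [0.987, 0.158, 0.0], [-0.0, 0.001, -1.0]]
wrist_force: [0.4, -0.1, 5.1]
grip_width: 0.0089
finger_force: 78.6
```

Run:
```python
from st import *
c=camera("scene");cv2.imwrite("pics/s2.png",c["frame"][:,:,::-1][100:400,180:580])
```

```text
4.28 [0.58   0.0099 0.0925] [[-0.158, 0.987, 0.001], [0.987, 0.158, 0.0], [-0.0, 0.001, -1.0]] F [ 0.4 -0.1  5.1] w 0.0089 ff 78.6 q [-14.4  39.7  18.1 102.4 -17.8  40.6  22.5]
```

View pics/s2.png

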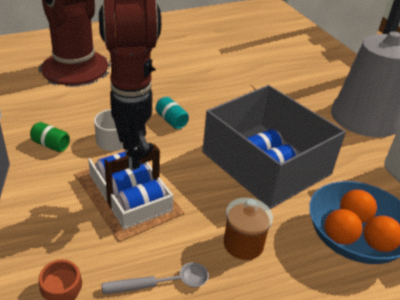

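The gripper holds the handle bar at crop (133,160), and nothing else has moved. Now I'll lift.

Emit:
{"op": "apply_moves", "data": {"series": [{"x": 0,"y": 0,"z": -0.03,"rx": 0,"ry": 0,"rz": 0,"gripper": 0},{"x": 0,"y": 0,"z": -0.1,"rx": 0,"ry": 0,"rz": 0,"gripper": 0},{"x": 0,"y": 0,"z": -0.22,"rx": 0,"ry": 0,"rz": 0,"gripper": 0},{"x": 0,"y": 0,"z": -0.38,"rx": 0,"ry": 0,"rz": 0,"gripper": 0},{"x": 0,"y": 0,"z": -0.56,"rx": 0,"ry": 0,"rz": 0,"gripper": 0},{"x": 0,"y": 0,"z": -0.74,"rx": 0,"ry": 0,"rz": 0,"gripper": 0},{"x": 0,"y": 0,"z": -0.9,"rx": 0,"ry": 0,"rz": 0,"gripper": 0},{"x": 0,"y": 0,"z": -1.0,"rx": 0,"ry": 0,"rz": 0,"gripper": 0}]}}

```text
clock: 5.32
tool_pos: [0.5792, 0.0097, 0.2428]
orientation: [[-0.157, 0.988, 0.0], [0.988, 0.157, -0.0], [-0.0, 0.0, -1.0]]
wrist_force: [-0.3, -1.8, -5.1]
grip_width: 0.0086
finger_force: 78.0
```

Run:
```python
from st import *
print(delta(p,R,*goal([.6864,.3603,.255],16.5)))
c=camera("scene");cv2.imwrite("pics/s3.png",c["frame"][:,:,::-1][100:400,180:580])
```

```text
5.33 [0.5792 0.0097 0.2428] [[-0.157, 0.988, 0.0], [0.988, 0.157, -0.0], [-0.0, 0.0, -1.0]] F [-0.3 -1.8 -5.1] w 0.0086 ff 78.0 q [-17.4  29.5  22.7  93.3 -12.7  59.7  18.1]
[ 2.196  1.073 -0.081  0.     0.    -0.083]
```

View pics/s3.png

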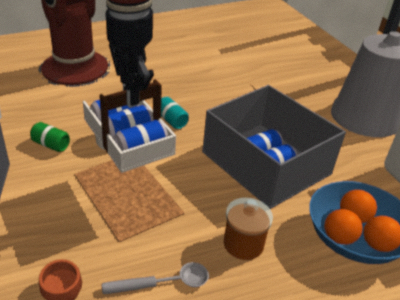

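The tray is lifted level near crop (130,135), with three cans inside and the mat bare. Now I'll carry it to the left tub.

Emit:
{"op": "apply_moves", "data": {"series": [{"x": 0.03,"y": 0.01,"z": -0.01,"rx": 0,"ry": 0,"rz": 0,"gripper": 0},{"x": 0.1,"y": 0.04,"z": -0.03,"rx": 0,"ry": 0,"rz": 0,"gripper": 0},{"x": 0.2,"y": 0.08,"z": -0.05,"rx": 0,"ry": 0,"rz": 0,"gripper": 0},{"x": 0.33,"y": 0.14,"z": -0.07,"rx": 0,"ry": 0,"rz": 0,"gripper": 0},{"x": 0.47,"y": 0.2,"z": -0.08,"rx": 0,"ry": 0,"rz": 0,"gripper": 0},{"x": 0.61,"y": 0.27,"z": -0.09,"rx": 0,"ry": 0,"rz": 0,"gripper": 0},{"x": 0.75,"y": 0.34,"z": -0.1,"rx": 0,"ry": 0,"rz": 0,"gripper": 0},{"x": 0.89,"y": 0.41,"z": -0.1,"rx": 0,"ry": 0,"rz": 0,"gripper": 0}]}}

```text
clock: 6.38
tool_pos: [0.6197, 0.1532, 0.2568]
orientation: [[-0.158, 0.987, 0.0], [0.987, 0.158, -0.0], [-0.0, 0.0, -1.0]]
wrist_force: [0.4, -0.3, -3.8]
grip_width: 0.0091
finger_force: 78.0
```

Emit:
{"op": "apply_moves", "data": {"series": [{"x": 0.14,"y": 0.07,"z": 0,"rx": 0,"ry": 0,"rz": 0,"gripper": 0},{"x": 0.28,"y": 0.14,"z": 0,"rx": 0,"ry": 0,"rz": 0,"gripper": 0},{"x": 0.42,"y": 0.21,"z": 0,"rx": 0,"ry": 0,"rz": -0.01,"gripper": 0},{"x": 0.56,"y": 0.28,"z": 0,"rx": 0,"ry": 0,"rz": -0.02,"gripper": 0},{"x": 0.7,"y": 0.35,"z": 0,"rx": 0,"ry": 0,"rz": -0.03,"gripper": 0},{"x": 0.8,"y": 0.4,"z": 0,"rx": 0,"ry": 0,"rz": -0.045,"gripper": 0},{"x": 0.88,"y": 0.44,"z": 0,"rx": 0,"ry": 0,"rz": -0.055,"gripper": 0},{"x": 0.93,"y": 0.47,"z": 0,"rx": 0,"ry": 0,"rz": -0.06,"gripper": 0}]}}

```text
clock: 7.38
tool_pos: [0.6667, 0.3014, 0.2563]
orientation: [[-0.251, 0.968, -0.001], [0.968, 0.251, -0.0], [-0.0, -0.001, -1.0]]
wrist_force: [-0.4, 0.3, -3.5]
grip_width: 0.0093
finger_force: 78.0
```

Run:
```python
from st import *
a=np.radians(16.5);u=np.array([np.cos(a),np.sin(a),0])
L=np.array([.557,.322,0])+.025*u
for th,lz in[(0,.165),(15,.155),(25,.15),(35,.145),(45,.14),(55,.14),(65,.14)]:
    t=np.radians(th);P=L+u*(.11*np.cos(t)-.0795*np.sin(t));P[2]=lz+.11*np.sin(t)+.0795*np.cos(t)
    print(th,P.round(3),delta(p,R,*goal(P,16.5,th)))
c=camera("top");hsv=cv2.cvtColor(c["frame"],cv2.COLOR_RGB2HSV);np.savez("top3.npz",**c)
cv2.imwrite("pics/t3.png",c["frame"][:,:,::-1][60:300,100:400].repeat(2,0).repeat(2,1))
```

```text
7.38 [0.6667 0.3014 0.2563] [[-0.251, 0.968, -0.001], [0.968, 0.251, -0.0], [-0.0, -0.001, -1.0]] F [-0.4  0.3 -3.5] w 0.0093 ff 78.0 q [-35.   43.7  20.1  63.1 -14.2  75.5  -2. ]
0 [0.686 0.36  0.244] [ 0.348  0.226  0.078 -0.     0.    -0.022]
15 [0.663 0.353 0.26 ] [ 0.342  0.064 -0.026 -0.167  0.003 -0.022]
25 [0.644 0.348 0.269] [ 0.338 -0.067 -0.082 -0.278  0.005 -0.022]
35 [0.624 0.342 0.273] [ 0.333 -0.211 -0.113 -0.389  0.007 -0.021]
45 [0.602 0.335 0.274] [ 0.327 -0.364 -0.118 -0.5    0.009 -0.021]
55 [0.579 0.329 0.276] [ 0.322 -0.521 -0.129 -0.612  0.011 -0.02 ]
65 [0.556 0.322 0.273] [ 0.317 -0.678 -0.113 -0.723  0.012 -0.02 ]
```

View pics/t3.png

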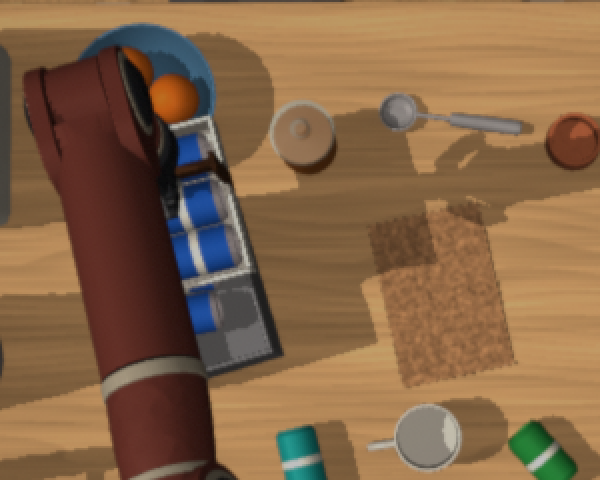

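The tray with its three cans is over the tub's right half, with its lip at about crop (215,280), and the old can shows below it. The bare mat's corners are at about (368,226), (480,203), (516,361) and (405,387). Next I'll centre the tray and start tilting.

Emit:
{"op": "apply_moves", "data": {"series": [{"x": 0.03,"y": 0.01,"z": 0,"rx": 0,"ry": 0,"rz": 0,"gripper": 0},{"x": 0.09,"y": 0.03,"z": 0,"rx": -0.01,"ry": 0,"rz": 0,"gripper": 0},{"x": 0.17,"y": 0.05,"z": 0,"rx": -0.03,"ry": 0,"rz": -0.01,"gripper": 0},{"x": 0.24,"y": 0.06,"z": -0.01,"rx": -0.06,"ry": 0,"rz": -0.015,"gripper": 0},{"x": 0.3,"y": 0.065,"z": -0.02,"rx": -0.09,"ry": 0,"rz": -0.02,"gripper": 0},{"x": 0.33,"y": 0.065,"z": -0.025,"rx": -0.125,"ry": 0,"rz": -0.02,"gripper": 0},{"x": 0.34,"y": 0.065,"z": -0.025,"rx": -0.155,"ry": 0,"rz": -0.02,"gripper": 0},{"x": 0.34,"y": 0.065,"z": -0.025,"rx": -0.167,"ry": 0,"rz": -0.02,"gripper": 0}]}}

```text
clock: 8.43
tool_pos: [0.6622, 0.3526, 0.2606]
orientation: [[-0.28, 0.927, 0.249], [0.96, 0.272, 0.069], [-0.003, 0.259, -0.966]]
wrist_force: [-0.9, -0.5, -3.6]
grip_width: 0.009
finger_force: 78.1
```

Run:
```python
from st import *
a=np.radians(16.5);u=np.array([np.cos(a),np.sin(a),0])
L=np.array([.557,.322,0])+.025*u
for th in range(20,71,5):
    lz=.14 if th>40 else .155-.015*(th-15)/25
    t=np.radians(th);P=L+u*(.11*np.cos(t)-.0795*np.sin(t));P[2]=lz+.11*np.sin(t)+.0795*np.cos(t)
    print(th,P.round(3),delta(p,R,*goal(P,16.5,th)))
c=camera("top")
t=dict(np.load("top3.npz"));w=ray(t,np.array([[368,226],[480,203],[516,361],[405,387]])/2+[100,60],.004)[:,:2]
d=w[0]+w[1]-w[2]-w[3];print("mat",w.mean(0),np.degrees(np.arctan2(d[1],d[0])))
```

```text
8.43 [0.6622 0.3526 0.2606] [[-0.28, 0.927, 0.249], [0.96, 0.272, 0.069], [-0.003, 0.259, -0.966]] F [-0.9 -0.5 -3.6] w 0.009 ff 78.1 q [-42.7  37.9  21.5  76.1 -12.5  53.7  -4.6]
20 [0.654 0.351 0.264] [ 0.003 -0.048 -0.038 -0.056  0.003 -0.002]
25 [0.644 0.348 0.268] [ 0.003 -0.107 -0.076 -0.111  0.003 -0.002]
30 [0.634 0.345 0.27 ] [ 0.003 -0.171 -0.109 -0.167  0.003 -0.001]
35 [0.624 0.342 0.271] [ 0.002 -0.24  -0.137 -0.222  0.003 -0.001]
40 [0.613 0.339 0.272] [ 0.002 -0.312 -0.159 -0.278  0.003 -0.001]
45 [0.602 0.335 0.274] [ 0.002 -0.383 -0.195 -0.333  0.003 -0.001]
50 [0.59  0.332 0.275] [ 0.001 -0.456 -0.224 -0.389  0.003 -0.001]
55 [0.579 0.329 0.276] [ 0.001 -0.532 -0.246 -0.445  0.003 -0.001]
60 [0.568 0.325 0.275] [ 0.001 -0.609 -0.262 -0.5    0.003 -0.001]
65 [0.556 0.322 0.273] [ 0.001 -0.687 -0.271 -0.556  0.003 -0.   ]
70 [0.545 0.319 0.271] [ 0.    -0.766 -0.273 -0.611  0.003 -0.   ]
mat [ 5.59945976e-01 -2.59900376e-04] 12.287481111893197
```

Emit:
{"op": "apply_moves", "data": {"series": [{"x": 0,"y": -0.048,"z": -0.038,"rx": -0.056,"ry": 0,"rz": 0,"gripper": 0},{"x": 0,"y": -0.107,"z": -0.076,"rx": -0.111,"ry": 0,"rz": 0,"gripper": 0},{"x": 0,"y": -0.14,"z": -0.093,"rx": -0.139,"ry": 0,"rz": 0,"gripper": 0},{"x": 0,"y": -0.171,"z": -0.109,"rx": -0.167,"ry": 0,"rz": 0,"gripper": 0},{"x": 0,"y": -0.205,"z": -0.123,"rx": -0.195,"ry": 0,"rz": 0,"gripper": 0},{"x": 0,"y": -0.24,"z": -0.137,"rx": -0.222,"ry": 0,"rz": 0,"gripper": 0},{"x": 0,"y": -0.276,"z": -0.148,"rx": -0.25,"ry": 0,"rz": 0,"gripper": 0},{"x": 0,"y": -0.312,"z": -0.159,"rx": -0.278,"ry": 0,"rz": 0,"gripper": 0}]}}

```text
clock: 9.48
tool_pos: [0.6139, 0.3373, 0.2716]
orientation: [[-0.279, 0.734, 0.619], [0.96, 0.216, 0.177], [-0.004, 0.643, -0.766]]
wrist_force: [0.4, 0.2, -3.3]
grip_width: 0.0089
finger_force: 78.8
```

Run:
```python
from st import *
a=np.radians(16.5);u=np.array([np.cos(a),np.sin(a),0])
L=np.array([.557,.322,0])+.025*u
for th in range(45,66,5):
    lz=.14
    t=np.radians(th);P=L+u*(.11*np.cos(t)-.0795*np.sin(t));P[2]=lz+.11*np.sin(t)+.0795*np.cos(t)
    print(th,P.round(3),delta(p,R,*goal(P,16.5,th)))
s=camera("scene")["frame"];t=camera("top")["frame"]
cv2.imwrite("pics/p4.png",np.hstack([s[80:320,340:560,::-1],t[60:300,110:330,::-1]]).repeat(2,0)[:, :].repeat(1,1))
cv2.imwrite("pics/p4.png",cv2.resize(np.hstack([s[80:320,340:560,::-1],t[60:300,110:330,::-1]]),None,fx=1.8,fy=1.8))
```

```text
9.47 [0.6139 0.3373 0.2716] [[-0.279, 0.734, 0.619], [0.96, 0.216, 0.177], [-0.004, 0.643, -0.766]] F [ 0.4  0.2 -3.3] w 0.0089 ff 78.8 q [-56.1  27.3  29.4 107.4  -8.3   9.8 -10.1]
45 [0.602 0.335 0.274] [ 0.009 -0.053 -0.065 -0.055  0.004 -0.001]
50 [0.59  0.332 0.275] [ 0.009 -0.107 -0.123 -0.111  0.004 -0.001]
55 [0.579 0.329 0.276] [ 0.009 -0.166 -0.175 -0.166  0.004 -0.   ]
60 [0.568 0.325 0.275] [ 0.008 -0.229 -0.222 -0.222  0.004 -0.   ]
65 [0.556 0.322 0.273] [ 0.008 -0.296 -0.264 -0.277  0.004 -0.   ]
```

View pics/p4.png

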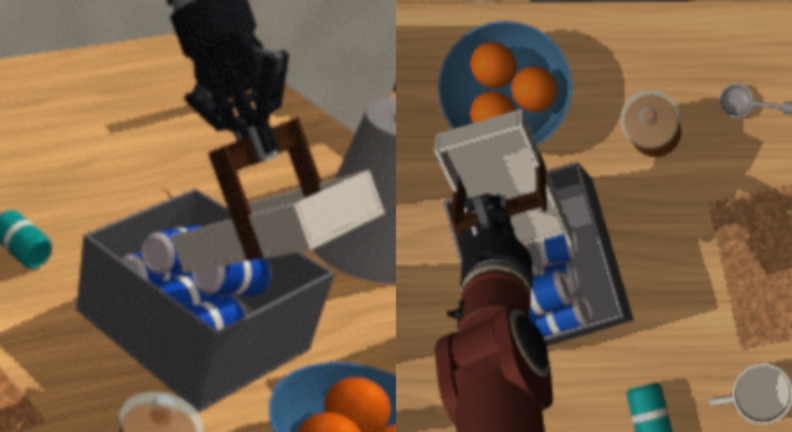

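The tray is tipped at 40° and the cans are tumbling into the tub (cans around left-panel (150-270, 240-320)). I'll hold, then rise straight up a little, still tipped.

Emit:
{"op": "apply_moves", "data": {"series": [{"x": 0,"y": 0,"z": 0,"rx": 0,"ry": 0,"rz": 0,"gripper": 0},{"x": 0,"y": 0,"z": 0,"rx": 0,"ry": 0,"rz": 0,"gripper": 0},{"x": 0,"y": 0.01,"z": -0.01,"rx": 0,"ry": 0,"rz": 0,"gripper": 0},{"x": 0,"y": 0.03,"z": -0.036,"rx": 0,"ry": 0,"rz": 0,"gripper": 0},{"x": 0,"y": 0.06,"z": -0.072,"rx": 0,"ry": 0,"rz": 0,"gripper": 0},{"x": 0,"y": 0.09,"z": -0.108,"rx": 0,"ry": 0,"rz": 0,"gripper": 0},{"x": 0,"y": 0.115,"z": -0.138,"rx": 0,"ry": 0,"rz": 0,"gripper": 0},{"x": 0,"y": 0.12,"z": -0.144,"rx": 0,"ry": 0,"rz": 0,"gripper": 0}]}}

```text
clock: 10.58
tool_pos: [0.6142, 0.338, 0.3005]
orientation: [[-0.28, 0.733, 0.619], [0.96, 0.216, 0.178], [-0.004, 0.644, -0.765]]
wrist_force: [-0.6, -0.3, -4.4]
grip_width: 0.0087
finger_force: 78.9
```

Run:
```python
from st import *
print(delta(p,R,*goal([.665,.345,.31],16.5,0)))
s=camera("scene")["frame"];t=camera("top")["frame"]
cv2.imwrite("pics/p5.png",cv2.resize(np.hstack([s[80:320,340:560,::-1],t[60:300,110:330,::-1]]),None,fx=1.8,fy=1.8))
```

```text
10.57 [0.6142 0.338  0.3005] [[-0.28, 0.733, 0.619], [0.96, 0.216, 0.178], [-0.004, 0.644, -0.765]] F [-0.6 -0.3 -4.4] w 0.0087 ff 78.9 q [-57.7  25.5  31.4 105.2  -7.6  13.8 -10.4]
[-0.05   0.299  0.17   0.446  0.003 -0.002]
```

View pics/p5.png

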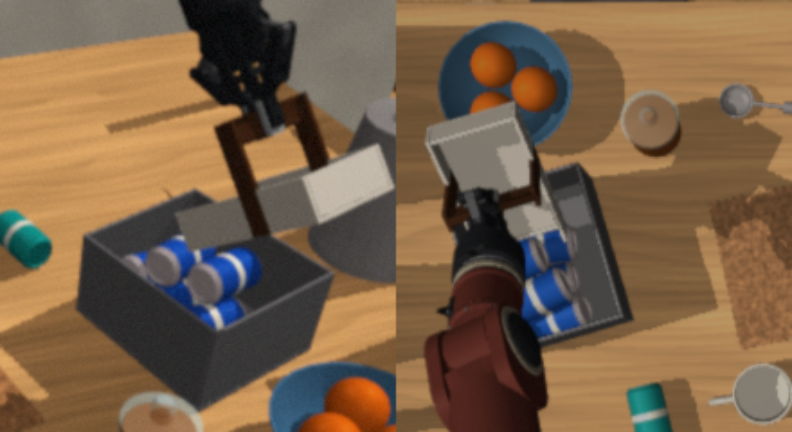

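All the cans look to be in the tub (five blue cans at left-panel (120-260, 240-320)), and the tray interior looks white. I'll level the tray while rising and check again.

Emit:
{"op": "apply_moves", "data": {"series": [{"x": 0,"y": 0.06,"z": -0.03,"rx": 0.02,"ry": 0,"rz": 0,"gripper": 0},{"x": -0.01,"y": 0.12,"z": -0.04,"rx": 0.07,"ry": 0,"rz": 0,"gripper": 0},{"x": -0.02,"y": 0.17,"z": 0,"rx": 0.14,"ry": 0,"rz": 0,"gripper": 0},{"x": -0.03,"y": 0.21,"z": 0.04,"rx": 0.21,"ry": 0,"rz": 0,"gripper": 0},{"x": -0.04,"y": 0.25,"z": 0.09,"rx": 0.29,"ry": 0,"rz": 0,"gripper": 0},{"x": -0.05,"y": 0.28,"z": 0.13,"rx": 0.37,"ry": 0,"rz": 0,"gripper": 0},{"x": -0.05,"y": 0.295,"z": 0.16,"rx": 0.43,"ry": 0,"rz": 0,"gripper": 0},{"x": -0.05,"y": 0.3,"z": 0.17,"rx": 0.446,"ry": 0.003,"rz": -0.002,"gripper": 0}]}}

```text
clock: 11.68
tool_pos: [0.6669, 0.3447, 0.3067]
orientation: [[-0.283, 0.959, -0.001], [0.959, 0.283, -0.002], [-0.002, -0.002, -1.0]]
wrist_force: [0.0, -0.3, -2.7]
grip_width: 0.0088
finger_force: 78.6
```

Run:
```python
from st import *
a=np.radians(12.2);m=np.array([.561,-.0005,.25])+.02*np.array([np.cos(a),np.sin(a),0])
print(m,delta(p,R,*goal(m,12.2,0)))
s=camera("scene")["frame"];t=camera("top")["frame"]
cv2.imwrite("pics/p6.png",cv2.resize(np.hstack([s[80:320,340:560,::-1],t[60:300,110:330,::-1]]),None,fx=1.8,fy=1.8))
```

```text
11.68 [0.6669 0.3447 0.3067] [[-0.283, 0.959, -0.001], [0.959, 0.283, -0.002], [-0.002, -0.002, -1.0]] F [ 0.  -0.3 -2.7] w 0.0088 ff 78.6 q [-37.4  44.9  21.7  52.8 -15.1  84.7  -3.7]
[0.58054832 0.0037265  0.25      ] [-2.016e+00 -1.196e+00  3.850e-01 -1.000e-03  1.000e-03  4.700e-02]
```

View pics/p6.png

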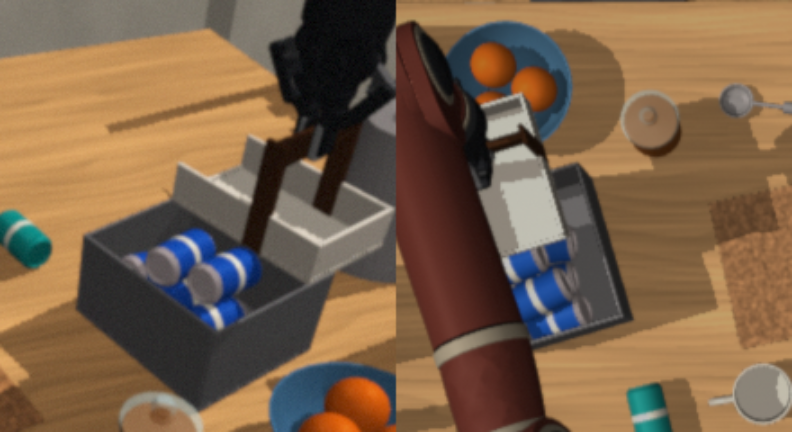

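The tray is empty (white interior at right-panel (520,180)), and the cans lie inside the tub. Now I'll carry it back over the mat.

Emit:
{"op": "apply_moves", "data": {"series": [{"x": -0.06,"y": -0.04,"z": 0,"rx": 0,"ry": 0,"rz": 0,"gripper": 0},{"x": -0.18,"y": -0.11,"z": 0,"rx": 0,"ry": 0,"rz": 0,"gripper": 0},{"x": -0.35,"y": -0.21,"z": 0,"rx": 0,"ry": 0,"rz": 0,"gripper": 0},{"x": -0.53,"y": -0.31,"z": 0.02,"rx": 0,"ry": 0,"rz": 0.01,"gripper": 0},{"x": -0.71,"y": -0.42,"z": 0.05,"rx": 0,"ry": 0,"rz": 0.02,"gripper": 0},{"x": -0.89,"y": -0.53,"z": 0.08,"rx": 0,"ry": 0,"rz": 0.03,"gripper": 0},{"x": -1.0,"y": -0.6,"z": 0.1,"rx": 0,"ry": 0,"rz": 0.047,"gripper": 0}]}}

```text
clock: 12.65
tool_pos: [0.6202, 0.1723, 0.2955]
orientation: [[-0.209, 0.978, 0.001], [0.978, 0.209, -0.002], [-0.002, 0.0, -1.0]]
wrist_force: [0.6, 0.3, -2.7]
grip_width: 0.0089
finger_force: 78.7
```

Run:
```python
from st import *
a=np.radians(12.2);m=np.array([.561,-.0005,.2])+.02*np.array([np.cos(a),np.sin(a),0])
print(m,delta(p,R,*goal(m,12.2,0)))
```

```text
12.65 [0.6202 0.1723 0.2955] [[-0.209, 0.978, 0.001], [0.978, 0.209, -0.002], [-0.002, 0.0, -1.0]] F [ 0.6  0.3 -2.7] w 0.0089 ff 78.7 q [-30.7  33.4  23.8  77.5 -13.4  71.9   5.8]
[0.58054832 0.0037265  0.2       ] [-1.042e+00 -4.940e-01  6.390e-01  0.000e+00  1.000e-03 -1.000e-03]
```

Emit:
{"op": "apply_moves", "data": {"series": [{"x": -0.11,"y": -0.05,"z": 0.02,"rx": 0,"ry": 0,"rz": 0,"gripper": 0},{"x": -0.28,"y": -0.13,"z": 0.07,"rx": 0,"ry": 0,"rz": 0,"gripper": 0},{"x": -0.46,"y": -0.22,"z": 0.15,"rx": 0,"ry": 0,"rz": 0,"gripper": 0},{"x": -0.64,"y": -0.3,"z": 0.25,"rx": 0,"ry": 0,"rz": 0,"gripper": 0},{"x": -0.82,"y": -0.39,"z": 0.37,"rx": 0,"ry": 0,"rz": 0,"gripper": 0},{"x": -0.94,"y": -0.45,"z": 0.5,"rx": 0,"ry": 0,"rz": 0,"gripper": 0},{"x": -0.99,"y": -0.48,"z": 0.6,"rx": 0,"ry": 0,"rz": 0,"gripper": 0},{"x": -1.0,"y": -0.49,"z": 0.64,"rx": 0,"ry": 0,"rz": 0,"gripper": 0}]}}

```text
clock: 13.65
tool_pos: [0.5803, 0.0123, 0.1983]
orientation: [[-0.212, 0.977, -0.002], [0.977, 0.212, -0.001], [-0.001, -0.002, -1.0]]
wrist_force: [-0.1, 0.5, -3.1]
grip_width: 0.0087
finger_force: 78.7
```

Run:
```python
from st import *
a=np.radians(12.2);m=np.array([.561,-.0005,.0925])+.02*np.array([np.cos(a),np.sin(a),0])
print(m,delta(p,R,*goal(m,12.2,0)))
```

```text
13.65 [0.5803 0.0123 0.1983] [[-0.212, 0.977, -0.002], [0.977, 0.212, -0.001], [-0.001, -0.002, -1.0]] F [-0.1  0.5 -3.1] w 0.0087 ff 78.7 q [-17.7  32.4  22.8  96.4 -14.7  54.3  22.8]
[0.58054832 0.0037265  0.0925    ] [-0.056 -0.009  0.705 -0.001  0.001  0.   ]
```

Emit:
{"op": "apply_moves", "data": {"series": [{"x": -0.02,"y": 0,"z": 0.08,"rx": 0,"ry": 0,"rz": 0,"gripper": 0},{"x": -0.05,"y": -0.01,"z": 0.22,"rx": 0,"ry": 0,"rz": 0,"gripper": 0},{"x": -0.056,"y": -0.01,"z": 0.38,"rx": 0,"ry": 0,"rz": 0,"gripper": 0},{"x": -0.056,"y": -0.01,"z": 0.51,"rx": 0,"ry": 0,"rz": 0,"gripper": 0},{"x": -0.056,"y": -0.01,"z": 0.6,"rx": 0,"ry": 0,"rz": 0,"gripper": 0},{"x": -0.056,"y": -0.01,"z": 0.64,"rx": 0,"ry": 0,"rz": 0,"gripper": 0},{"x": -0.056,"y": -0.01,"z": 0.66,"rx": 0,"ry": 0,"rz": 0,"gripper": 0},{"x": -0.056,"y": -0.01,"z": 0.665,"rx": 0,"ry": 0,"rz": 0,"gripper": 0}]}}

```text
clock: 14.65
tool_pos: [0.5818, 0.0045, 0.0992]
orientation: [[-0.213, 0.977, -0.0], [0.977, 0.213, -0.001], [-0.001, -0.001, -1.0]]
wrist_force: [-0.3, -0.4, -3.5]
grip_width: 0.009
finger_force: 78.7
```

Run:
```python
from st import *
s=camera("scene")["frame"];t=camera("top")["frame"]
A=cv2.resize(s[200:350,240:380,::-1],(400,430));B=cv2.resize(t[150:270,270:380,::-1],(394,430))
cv2.imwrite("pics/p7.png",np.hstack([A,B]))
```

```text
14.65 [0.5818 0.0045 0.0992] [[-0.213, 0.977, -0.0], [0.977, 0.213, -0.001], [-0.001, -0.001, -1.0]] F [-0.3 -0.4 -3.5] w 0.009 ff 78.7 q [-14.7  39.5  19.5 101.8 -18.4  41.9  26.8]
```

View pics/p7.png

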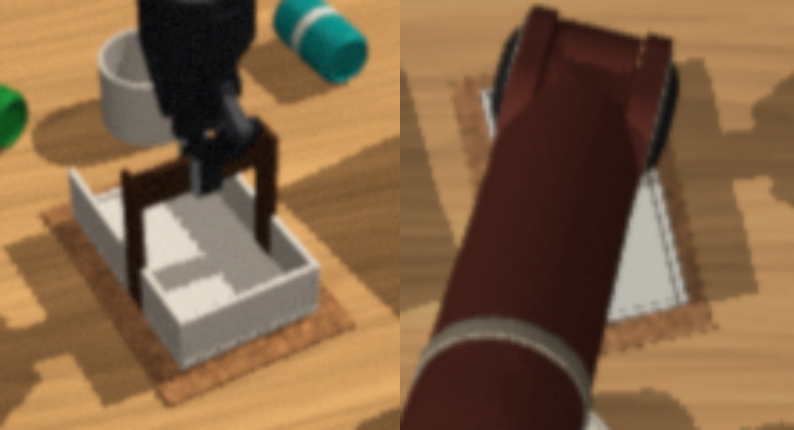

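The tray is level, just above the mat and centred on it (left panel: back edge around (250,320), with even cork margins). I'll lower the last 7 mm slowly.

Emit:
{"op": "apply_moves", "data": {"series": [{"x": -0.005,"y": -0.005,"z": 0.01,"rx": 0,"ry": 0,"rz": 0,"gripper": 0},{"x": -0.005,"y": -0.005,"z": 0.02,"rx": 0,"ry": 0,"rz": 0,"gripper": 0},{"x": -0.005,"y": -0.005,"z": 0.028,"rx": 0,"ry": 0,"rz": 0,"gripper": 0},{"x": -0.005,"y": -0.005,"z": 0.034,"rx": 0,"ry": 0,"rz": 0,"gripper": 0},{"x": -0.005,"y": -0.005,"z": 0.038,"rx": 0,"ry": 0,"rz": 0,"gripper": 0},{"x": -0.005,"y": -0.005,"z": 0.042,"rx": 0,"ry": 0,"rz": 0,"gripper": 0},{"x": -0.005,"y": -0.005,"z": 0.042,"rx": 0,"ry": 0,"rz": 0,"gripper": 0}]}}

```text
clock: 15.62
tool_pos: [0.5807, 0.0036, 0.0926]
orientation: [[-0.213, 0.977, -0.001], [0.977, 0.213, -0.001], [-0.001, -0.002, -1.0]]
wrist_force: [-0.6, -0.4, -2.4]
grip_width: 0.0086
finger_force: 78.8
```

Emit:
{"op": "apply_moves", "data": {"series": [{"x": 0,"y": 0,"z": 0.004,"rx": 0,"ry": 0,"rz": 0,"gripper": 0},{"x": 0,"y": 0,"z": 0.004,"rx": 0,"ry": 0,"rz": 0,"gripper": 0},{"x": 0,"y": 0,"z": 0.007,"rx": 0,"ry": 0,"rz": 0,"gripper": 0},{"x": 0,"y": 0,"z": 0.007,"rx": 0,"ry": 0,"rz": 0,"gripper": 0}]}}

```text
clock: 16.12
tool_pos: [0.5807, 0.0036, 0.0925]
orientation: [[-0.213, 0.977, -0.001], [0.977, 0.213, -0.001], [-0.001, -0.001, -1.0]]
wrist_force: [-2.8, 0.4, 6.0]
grip_width: 0.009
finger_force: 80.2
```

In contact with about 6 N upward, so the tray is seated. Now I'll release gradually and rise.

Emit:
{"op": "apply_moves", "data": {"series": [{"x": 0,"y": 0,"z": -0.003,"rx": 0,"ry": 0,"rz": 0,"gripper": 0},{"x": 0,"y": 0,"z": -0.003,"rx": 0,"ry": 0,"rz": 0,"gripper": 0.15},{"x": 0,"y": 0,"z": -0.003,"rx": 0,"ry": 0,"rz": 0,"gripper": 0.3},{"x": 0,"y": 0,"z": -0.003,"rx": 0,"ry": 0,"rz": 0,"gripper": 0.5},{"x": 0,"y": 0,"z": -0.003,"rx": 0,"ry": 0,"rz": 0,"gripper": 0.7},{"x": 0,"y": 0,"z": -0.003,"rx": 0,"ry": 0,"rz": 0,"gripper": 0.7}], "newtons": 20}}

```text
clock: 16.88
tool_pos: [0.5808, 0.0036, 0.0918]
orientation: [[-0.213, 0.977, -0.001], [0.977, 0.213, -0.001], [-0.001, -0.002, -1.0]]
wrist_force: [0.9, -0.6, -0.2]
grip_width: 0.0598
finger_force: 0.0
```

Emit:
{"op": "apply_moves", "data": {"series": [{"x": 0,"y": 0,"z": -0.05,"rx": 0,"ry": 0,"rz": 0,"gripper": 0.7},{"x": 0,"y": 0,"z": -0.15,"rx": 0,"ry": 0,"rz": 0,"gripper": 0.7},{"x": 0,"y": 0,"z": -0.35,"rx": 0,"ry": 0,"rz": 0,"gripper": 0.7},{"x": 0,"y": 0,"z": -0.6,"rx": 0,"ry": 0,"rz": 0,"gripper": 0.7},{"x": 0,"y": 0,"z": -0.8,"rx": 0,"ry": 0,"rz": 0,"gripper": 0.7},{"x": 0,"y": 0,"z": -0.95,"rx": 0,"ry": 0,"rz": 0,"gripper": 0.7},{"x": 0,"y": 0,"z": -1.0,"rx": 0,"ry": 0,"rz": 0,"gripper": 0.7}]}}

```text
clock: 17.75
tool_pos: [0.5818, 0.0035, 0.2445]
orientation: [[-0.213, 0.977, 0.003], [0.977, 0.213, -0.001], [-0.002, 0.003, -1.0]]
wrist_force: [-0.2, -0.6, -0.6]
grip_width: 0.0596
finger_force: 0.0
```

Emit:
{"op": "apply_moves", "data": {"series": [{"x": -0.1,"y": 0,"z": 0,"rx": 0,"ry": 0,"rz": 0,"gripper": 0.7},{"x": -0.35,"y": 0,"z": 0,"rx": 0,"ry": 0,"rz": 0,"gripper": 0.7},{"x": -0.65,"y": 0,"z": -0.05,"rx": 0,"ry": 0,"rz": 0,"gripper": 0.7},{"x": -0.9,"y": 0,"z": -0.1,"rx": 0,"ry": 0,"rz": 0,"gripper": 0.7},{"x": -1.0,"y": 0,"z": -0.1,"rx": 0,"ry": 0,"rz": 0,"gripper": 0.7},{"x": -1.0,"y": 0,"z": -0.1,"rx": 0,"ry": 0,"rz": 0,"gripper": 0.7}]}}

```text
clock: 18.5
tool_pos: [0.6121, -0.1436, 0.2558]
orientation: [[-0.21, 0.978, -0.004], [0.978, 0.21, -0.001], [0.0, -0.004, -1.0]]
wrist_force: [-0.2, 0.9, -0.7]
grip_width: 0.0597
finger_force: 0.0
```

Run:
```python
from st import *
c=camera("top");t=c["frame"];np.savez("top9.npz",**c)
cv2.imwrite("pics/p8.png",cv2.resize(t[90:310,130:400,::-1],None,fx=2.7,fy=2.7,interpolation=cv2.INTER_CUBIC))
```

```text
18.5 [ 0.6121 -0.1436  0.2558] [[-0.21, 0.978, -0.004], [0.978, 0.21, -0.001], [0.0, -0.004, -1.0]] F [-0.2  0.9 -0.7] w 0.0597 ff 0.0 q [ -2.6  33.7  23.9  83.7 -14.2  65.8  35.7]
```

View pics/p8.png

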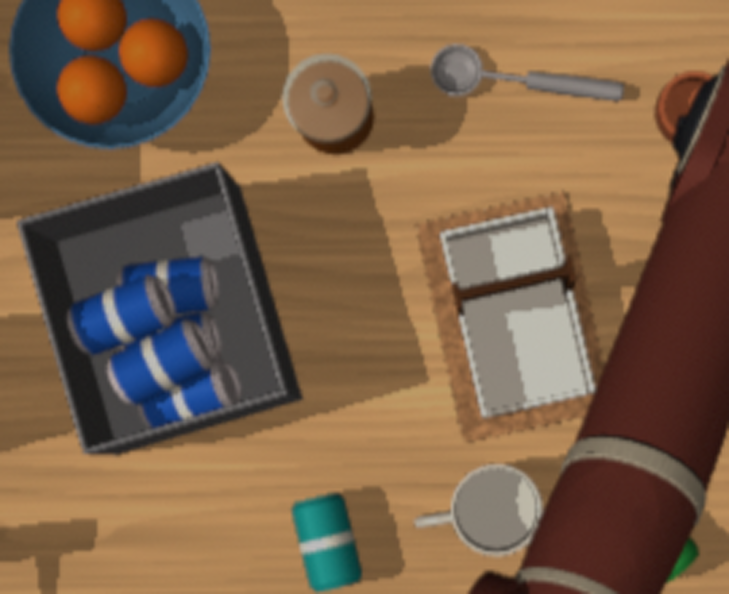

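The tray is upright, with its centre within about 2 mm of the mat's centre. The five blue cans (two old, three new) are inside the tub at crop (70-240, 255-430), and the bystanders shown are unmoved. Handing in.

```bash
python3 -c "from cell import sign_off;print(sign_off())"
```

```text
the job is handed in; nothing more can be done
None
```

I tipped all three cans into the left tub (the one with the old cans), set the empty tray back upright in the middle of its mat, let go, and handed the job in at about 18.5 s; the final picture shows nothing else moved, though the arm hid part of the salt cellar and the green can.

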